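Load the blender battery into its spring-plate charging dock

TASK

Put the blender's battery stick into the charging dock: push the spring plate back with one end of the tilted stick, lower the other end behind the overhanging lip, then ease the stick back under the lip, holding it against the spring all the way until it is fully home against the end wall. Never let the spring plate fly back: it must always return slowly, also when you let go. Leave the other things on the worktop where they are.

Things in the scene. Friction and masses are not known exactly. Their poses are not given: they have to be found in the camera images.
- battery_center (a point): Centre of the battery stick: a loose grey bar with black end caps, 150 mm long, square section 44 x 44 mm with rounded edges, about 0.22 kg. Frame: x along its length, z up as it lies at the start. It lies on the worktop (this point then 22 mm high). Both ends are alike and any of the four long faces may be up: it may go in either way round.
- dock_seat (a point): Where the battery's centre lies when fully home in the fixed white charging dock, 36 mm above the worktop. Frame: x along the dock toward the spring plate, z up. The end wall's inner face is at x = -75 mm, the resting spring plate's face at +65 mm. The battery rests on a raised rail 34 mm wide, its top 14 mm above the worktop, from x = -79 to +129 mm; base beside it 84 mm wide, 6 mm high.
- lip_edge (a point): Middle of the top of the overhanging lip's free edge, at x = -45 mm from dock_seat, 66.5 mm above the worktop. The lip is 5 mm thick (underside 61.5 mm) and reaches from here to the end wall, on two side cheeks 52 mm apart. From here to the resting plate it is only 110 mm: the tilted battery must push the plate back some 45 to 52 mm before its other end clears the lip.
- housing (a point): Middle of the spring housing's top, 176 mm from dock_seat along x and 66 mm above the worktop; the housing is 60 mm long and 66 mm wide. In front of it, from 79 to 143 mm, two guide walls 52 mm apart and 34 mm high flank the spring plate's path. Between cheeks and guides the sides are open for fingers.
- plate_face (a point): Centre of the spring plate's face (42 mm wide, 50 mm high, from 16 to 66 mm above the worktop), black, upright, facing the lip; it slides along the dock's x.
- plate (a joint): How far the spring plate is pushed back (m): 0 at rest, 0.062 at its end stop. A coil spring pushes it toward the lip with 3.6 N at rest, 80 N/m more as it goes back (7.6 N at 0.05). With the battery home it stands at 0.010. It is hardly damped: let go, it snaps back; slowly means below 0.2 m/s.
- mug: Spotted mug, a bystander (82 mm wide, 91 mm high), origin under its centre; leave it.
- tin: Small food tin, a bystander (58 mm wide, 72 mm high), origin under its centre; leave it.
- spice_jar: Spice jar, a bystander (45 mm wide, 106 mm high), origin under its centre; leave it.
- fish_can: Flat fish tin, a bystander (63 x 105 mm, 25 mm high), origin under its centre; leave it.

How it is judged (in metres and radians):
On the way, in this order (a step that is already met when the one before it is completed fails the run):
1. the battery's end pushes the spring plate back at least 25 mm (value of joint plate above 0.025 m and contact force between battery and plate above 1 N), for 0.1 s.
2. the battery lies level in the dock behind the lip (within 6 degrees; centre 8 mm below to 12 mm above seated height, within 8 mm sideways), plate still pushed back at least 30 mm (value of joint plate above 0.03 m and angle between the x axis of battery_center and the x axis of dock_seat, either way round below 0.1 rad and z of battery_center in the frame of dock_seat between -0.008 and 0.012 m and y of battery_center in the frame of dock_seat between -0.008 and 0.008 m), for 0.1 s.
At the end, for the whole second after the job is handed in: The battery lies at rest under the lip, fully home against the end wall: its centre within 4 mm along the dock, 6 mm sideways and 4 mm in height of the seat point, its length within 4 degrees of the dock's, with the spring plate bearing on it (plate at 6 to 14 mm) (x of battery_center in the frame of dock_seat between -0.004 and 0.004 m and y of battery_center in the frame of dock_seat between -0.006 and 0.006 m and z of battery_center in the frame of dock_seat between -0.004 and 0.004 m and angle between the x axis of battery_center and the x axis of dock_seat, either way round below 0.07 rad and value of joint plate between 0.006 and 0.014 m and contact force between battery and plate above 1 N and linear speed of battery below 0.02 m/s); the robot touches nothing.
It fails at once if the spring plate moves back toward the lip faster than 0.2 m/s (it snaps) (velocity of joint plate below -0.2 m/s).
It fails at once if the spotted mug is moved more than 30 mm (distance of mug from where it was at the start of the episode above 0.03 m).
It fails at once if the small food tin is moved more than 30 mm (distance of tin from where it was at the start of the episode above 0.03 m).
It fails at once if the spice jar is moved more than 30 mm (distance of spice_jar from where it was at the start of the episode above 0.03 m).
It fails at once if the flat fish tin is moved more than 30 mm (distance of fish_can from where it was at the start of the episode above 0.03 m).
It also fails if it takes over 48 s, if anything falls off the work surface, if the arm or the gripper's body presses on something with over 40 N, if the wrist force passes 120 N, or if a joint passes its speed limit or range.

ROBOT

A 6-joint arm with a two-finger parallel gripper is mounted at the origin on a cart in front of the work surface, level with it; the furniture and walls round the work are solid. World frame = base frame: x ahead of the robot, y to its left, z up, the work surface at z = 0. Lengths are in mm, angles in rad, forces in N, time in s.
With the tool pointing down it reaches from about 275 to 775 mm from the base axis. Payload 14.6 kg.
Tool frame: the origin (TCP) lies between the finger pads; the fingertips stand 19 mm ahead of it and the grasp point (between the pads) is the TCP; z points along the fingers, y is the line along which they close (so a half turn about z gives the same grasp; the last joint's range is limited). The gripper opens to 85 mm and grips with 20 to 120 N. Pads are 22 mm wide; open, the fingers measure 114 mm over their backs; the gripper's body (76 mm by 85 mm) begins 54 mm behind the grasp point. The pads swing forward as they close: fully open they stand 13 mm farther back than shut.
Start: joints at [1.191, 0.263, -0.048, 1.259, 0, 1.415], TCP at [117.033, 511.793, 250.278] pointing down, gripper open.
Joint ranges: [-2.65, 2.65], [-0.89, 1.7], [-1.18, 1.37], [-2.13, 2.11], [-1.35, 1.29], [-3.14, 3.14]. Speed limits (rad/s): [1.89, 1.89, 2.57, 2.79, 3.14, 3.14].

INTERFACE

Orientations are given as a unit quaternion [w, x, y, z].
In Python, from cell import readout, viewer, ticket gives the robot as it stands.
- The arm moves only by the tool move_arm, never from a script. Its arguments are lists of equal length, an entry for each row: "delta_pos": the shift along the tool's x, y, z scaled (see below), a list of three; "rotation": the turn, a rotation vector about the tool's x, y, z scaled (see below), a list of three; "grip": the closure in counts, from 0 (fully open) to 255 (shut). In form: {"delta_pos": [[dx, dy, dz], ...], "rotation": [[rx, ry, rz], ...], "grip": [grip, ...]}. A call has 1 to 8 rows; each row is the pose to reach, as a shift and turn from the pose commanded when the call began, along the tool's axes at that moment; what a row does not reach only later rows make up. The controller multiplies each number of a shift by 0.25 m and each number of a turn by 30 degrees. A row lasts 1/12 s, in which the tool goes at most 41.7 mm and 7.16 degrees, less where a joint would pass 70% of its speed; a pose out of reach is approached as far as the arm can. A call with a number of a shift or a turn outside -1 to 1 is refused whole. A call with a gripper value outside its range is refused whole. The fingers move at their own pace and stop on an object; "newtons" is the grip in N (left out, the last holds). Time passes only in rows, so rows that repeat a pose let the fingers close. It gives the time, the measured TCP pose, the force, the opening and the grip force at its end, in the units of the state.
- readout.sense(): the state, without advancing time (a new reading comes with each control period).
- viewer.read_camera(name): name is "side" or "top"; returns a dict with "image" (480x640x3 uint8, red, green, blue), "range_z" (480x640 float32, mm along the optical axis (not along the pixel's ray), 0 where there is no reading), "intrinsics" (3x3 intrinsics, pixels), "R" (3x3) and "t" (3): a world point X has camera coordinates R X + t. Camera axes: x right, y down, z forward; pixel columns grow to the right and rows downward; lengths in mm; the calibration is good to about 2 mm. A picture is of the moment at which its call begins.
- ticket.hand_in(): hands the job in; it is judged then, once.
The state is a dict: "time_s": time; "joint_positions": joint angles; "qd": joint speeds; "tau": joint torques, N m; "tcp_pos": TCP position; "orientation": TCP orientation; "force": force on the tool from outside, world axes, zero at the start; "wrist_torque": the same for the moment, N m; "grip_width": opening from 0.0 (shut) to 1.0 (fully open); "grasp_force": force on a finger pad.
Only numpy, scipy, OpenCV 4.12 (cv2) and the standard library are available. Lean on these libraries where they do the work, as an engineer would, in place of code of your own. Each camera call takes 0.05 s, during which the arm holds its last target. There are 200 camera calls.

## Working session

There is one attempt and no reset: what is moved stays moved. The work goes in short steps, Python scripts to look and compute and a tool call to move; the robot and the scene stay as the last step left them, time stands still between calls to the robot, and variables do not carry over. Pictures are saved under pics/ and viewed, at most 10 in all, crops included, and the job is handed in when it is done.

Besides the shell and the picture viewer there is one more tool, called after "Call:" as name(argument=value, ...) on one line, values as JSON. move_arm: Moves the arm, as the interface text tells. Shifts and turns lie within -1 to 1; 1 stands for 0.25 m of shift or 30 degrees of turn. Its arguments: {"type":"object","properties":{"delta_pos":{"type":"array","items":{"type":"array","items":{"type":"number","minimum":-1,"maximum":1}}},"rotation":{"type":"array","items":{"type":"array","items":{"type":"number","minimum":-1,"maximum":1}}},"grip":{"type":"array","items":{"type":"number"}},"newtons":{"type":"number"}},"required":["delta_pos","rotation","grip"]}

```bash
mkdir -p pics; ls
python3 - <<'E'
from cell import readout, viewer
import cv2,numpy as np,pickle
s=readout.sense();print(s)
for n in("side","top"):
    d=viewer.read_camera(n);cv2.imwrite(f"pics/{n}0.png",d["image"][...,::-1]);pickle.dump(d,open(f"{n}0.pkl","wb"))
    print(n,d["intrinsics"],d["R"],d["t"], -d["R"].T@d["t"])
E
```

```text
pics
{'time_s': 0.0, 'joint_positions': array([ 1.19070964e+00,  2.63512530e-01, -4.89261010e-02,  1.25938822e+00,
        2.37888752e-06,  1.41551653e+00]), 'qd': array([ 1.57174846e-03, -1.51740670e-03, -1.55572188e-03, -2.79062508e-04,
       -4.06545087e-05, -2.01645173e-03]), 'tau': array([-1.23862537e-03, -6.37614298e+01,  3.84561253e+01,  1.37749201e-02,
       -1.00907262e-04,  4.50962932e-05]), 'tcp_pos': array([116.93369159, 511.55946013, 249.83444775]), 'orientation': array([-1.37432324e-04,  1.12166887e-01,  9.93689249e-01, -4.96595250e-04]), 'force': array([-0.01725442, -0.39795777,  0.38668263]), 'wrist_torque': array([-0.02738201,  0.03258004, -0.05712222]), 'grasp_force': 0.0, 'grip_width': 0.9977750499053842}
side [[454.56098378   0.         315.63244043]
 [  0.         454.56098378 241.93006904]
 [  0.           0.           1.        ]] [[ 0.88127953 -0.472588   -0.00264017]
 [-0.24551366 -0.45304471 -0.85701431]
 [ 0.40381857  0.75591737 -0.51528584]] [-446.39918914  257.95147466  888.48652979] [  97.94571982 -765.72175122  677.71406112]
top [[570.49527556   0.         324.70078386]
 [  0.         570.49527556 247.14268931]
 [  0.           0.           1.        ]] [[ 0.02087106 -0.99976305 -0.00618443]
 [-0.9982957  -0.02050244 -0.05463836]
 [ 0.05449861  0.00731425 -0.99848706]] [ 110.42694096  556.50519813 1343.54392876] [ 480.03073676  111.98347696 1372.60067973]
```

View pics/top0.png

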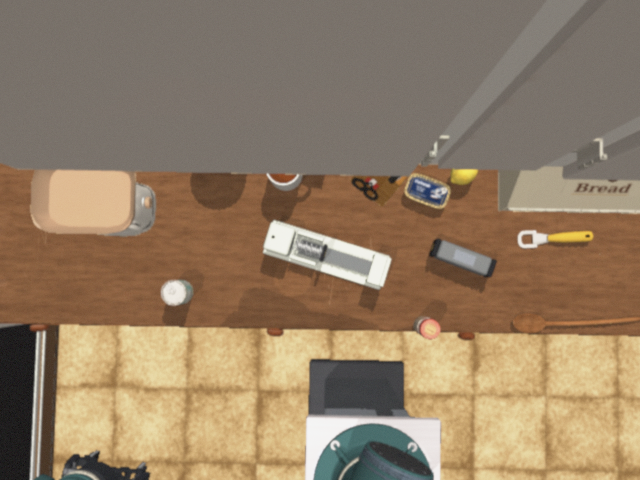

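View pics/side0.png

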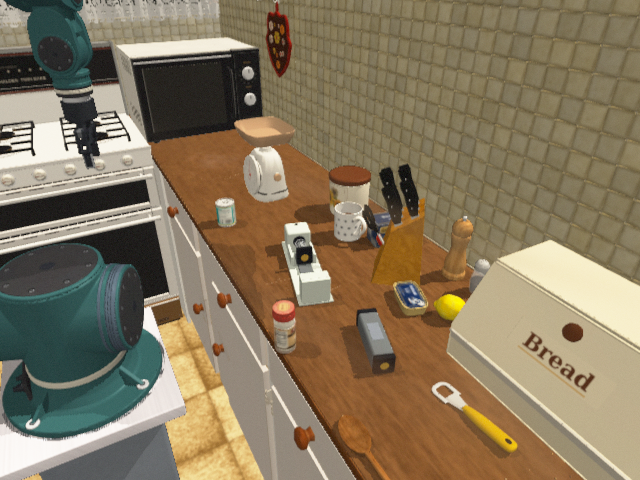

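The top view shows the dock from its housing at (280,242) to the lip at (375,270), with the black plate near (322,255). The battery is at (463,258), the spice jar at (428,328), the fish tin at (428,190), the mug at (285,178) and the tin at (177,293). A wall cabinet covers rows above about 170.

```bash
cat > h.py <<'E'
import numpy as np,cv2,pickle
def world(d):
    K=d["intrinsics"];v,u=np.mgrid[:480,:640];z=d["range_z"].astype(float)
    P=np.stack([(u-K[0,2])/K[0,0]*z,(v-K[1,2])/K[1,1]*z,z],-1)
    return (P-d["t"])@d["R"]
def ray(d,uv,h):
    K=d["intrinsics"];c=-d["R"].T@d["t"]
    uv=np.atleast_2d(uv);r=np.c_[(uv-[K[0,2],K[1,2]])/K[0,0],np.ones(len(uv))]@d["R"]
    return c+r*((h-c[2])/r[:,2])[:,None]
def proj(d,X):
    q=np.atleast_2d(X)@d["R"].T+d["t"];K=d["intrinsics"];return q[:,:2]/q[:,2:]*K[0,0]+[K[0,2],K[1,2]]
def rect(d,mask,h):
    n,l,s,c=cv2.connectedComponentsWithStats(mask.astype(np.uint8));i=1+s[1:,4].argmax()
    cs,_=cv2.findContours((l==i).astype(np.uint8),cv2.RETR_EXTERNAL,cv2.CHAIN_APPROX_NONE)
    p=ray(d,max(cs,key=len)[:,0].astype(float),h)[:,:2].astype(np.float32)
    r=cv2.minAreaRect(p);return r,cv2.boxPoints(r),s[i]
E
python3 - <<'E'
from h import *
d=pickle.load(open("top0.pkl","rb"));W=world(d);im=d["image"].astype(int)
def box(u0,u1,v0,v1):
    m=np.zeros((480,640),bool);m[v0:v1,u0:u1]=1;return m
z=W[...,2]
r=rect(d,box(420,505,230,285)&(z>25),44);print("bat",r)
br=im.min(-1)
for nm,b in(("lip",box(355,400,245,295)),("hous",box(255,298,215,265))):
    print(nm,rect(d,b&(z>52)&(br>150),66), np.median(z[b&(z>52)]))
print("dock all",rect(d,box(250,400,210,300)&(z>3)&(br>140),6))
print("z table",np.median(z[box(300,400,300,320)]))
b=box(250,400,210,300)&(br<60);print("dark",np.argwhere(b&(z>50)).mean(0),b.sum())
for nm,c in(("mug",(285,178)),("tin",(177,290)),("jar",(428,326)),("fish",(428,190))):
    print(nm,W[c[1],c[0]])
print("cab",z[100:165:10,300],W[165,300],W[165,450],W[165,200])
E
python3 - <<'E'
import cv2
a=cv2.imread('pics/top0.png')[205:300,245:405];cv2.imwrite('pics/c1.png',cv2.resize(a,None,fx=5,fy=5,interpolation=cv2.INTER_CUBIC))
E
```

```text
bat (((533.6470947265625, -199.9943084716797), (151.6104278564453, 46.18619155883789), 70.4736099243164), array([[ 486.54492, -263.72113],
       [ 530.0748 , -279.15845],
       [ 580.74927, -136.26749],
       [ 537.21936, -120.83017]], dtype=float32), array([ 430,  239,   67,   39, 1242], dtype=int32))
lip (((501.51641845703125, -1.8004913330078125), (39.740318298339844, 67.84864807128906), 73.95391082763672), array([[463.42148 , -11.519462],
       [528.6267  , -30.27354 ],
       [539.6113  ,   7.918479],
       [474.40613 ,  26.672558]], dtype=float32), array([366, 254,  25,  33, 511], dtype=int32)) 65.8825099612143
hous (((568.284423828125, 228.0158233642578), (58.6356315612793, 65.56389617919922), 74.03543853759766), array([[528.7031 , 208.84517],
       [591.7384 , 190.8123 ],
       [607.8657 , 247.18648],
       [544.83044, 265.21936]], dtype=float32), array([264, 223,  31,  33, 716], dtype=int32)) 64.4952286974987
dock all (((537.6495971679688, 118.12384033203125), (302.3743896484375, 84.51190185546875), 73.72622680664062), array([[454.7199  , -15.164551],
       [535.84576 , -38.8471  ],
       [620.5793  , 251.41223 ],
       [539.4534  , 275.0948  ]], dtype=float32), array([ 263,  221,  128,   68, 3514], dtype=int32))
z table -1.2769531695557301
dark [252.21621622 319.43243243] 2512
mug [711.06539125 217.35072044  56.47034543]
tin [446.30734196 456.52654379  69.24163094]
jar [ 379.69737006 -110.23282302  104.90282723]
fish [ 695.02461366 -121.19702842   22.17215793]
cab [990.18799671 968.06596507 940.77863241 911.31936102 877.84508667
 838.90658463 790.97735921] [601.06241141 144.82935844 765.18523243] [609.3516441  -21.47675643 740.10767568] [600.64319036 254.46818985 756.53031822]
```

View pics/c1.png

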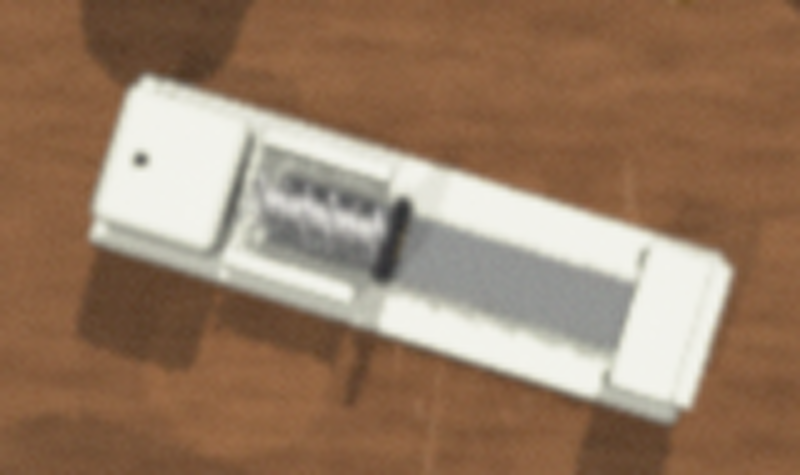

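The crop confirms the layout: lip at the right, edge near x≈625 of the crop, and plate at about (395,240). The dock axis is at about 73.8° and the seat at about (519.3, 59.6). The battery centre is at (533.6, -200) with a yaw of 70.5°.

```bash
cat > plan.py <<'E'
import numpy as np
from scipy.spatial.transform import Rotation as R, Slerp
from cell import readout
S=np.array([519.3,59.6,36.]);YAW=73.8
def pose(p,yaw,tilt=0):  # tool x along yaw, z down, front (+x) tilted down
    y=np.radians(yaw);x=np.array([np.cos(y),np.sin(y),0]);z=np.array([0,0,-1.])
    return np.array(p,float),R.from_matrix(np.c_[x,np.cross(z,x),z])*R.from_euler("y",-tilt,degrees=True)
def cur():
    s=readout.sense();o=s["orientation"];return s["tcp_pos"],R.from_quat(np.r_[o[1:],o[0]])
def dock(x,z,tilt=0,y=0):  # TCP at dock coords
    a=np.radians(YAW);u=np.array([np.cos(a),np.sin(a)]);v=np.array([-u[1],u[0]])
    return pose(np.r_[S[:2]+x*u+y*v,z],YAW,tilt)
def show(a,b,n=1):
    sl=Slerp([0,1],R.concatenate([a[1],b[1]]))
    for i in range(n):
        p0=a[0]+(b[0]-a[0])*i/n;p1=a[0]+(b[0]-a[0])*(i+1)/n;q0,q1=sl(i/n),sl((i+1)/n)
        print("d",np.round(q0.inv().apply(p1-p0)/250,3),"r",np.round((q0.inv()*q1).as_rotvec(degrees=True)/30,3), "mm",round(np.linalg.norm(p1-p0),1))
E
python3 -c "
from plan import *
show(cur(),pose([533.6,-200,130],70.5),4)"
```

```text
d [-0.565 -0.601  0.12 ] r [-0.     0.     0.805] mm 208.3
d [-0.761 -0.317  0.12 ] r [-0.     0.     0.805] mm 208.3
d [-0.824  0.022  0.12 ] r [-0.     0.     0.805] mm 208.3
d [-0.743  0.358  0.12 ] r [-0.     0.     0.805] mm 208.3
```

Call:
move_arm(delta_pos=[[-0.565,-0.6,0.12],[-0.565,-0.6,0.12],[-0.565,-0.6,0.12],[-0.565,-0.6,0.12],[-0.565,-0.6,0.12],[-0.565,-0.6,0.12]], rotation=[[0,0,0.805],[0,0,0.805],[0,0,0.805],[0,0,0.805],[0,0,0.805],[0,0,0.805]], grip=[0,0,0,0,0,0])

```text
time_s: 0.6
tcp_pos: [223.3, 329.0, 219.3]
orientation: [0.0, 0.32, 0.947, -0.001]
force: [1.1, 1.2, 0.9]
grip_width: 0.999
grasp_force: 0.0
```

Call:
move_arm(delta_pos=[[-0.76,-0.317,0.12],[-0.76,-0.317,0.12],[-0.76,-0.317,0.12],[-0.76,-0.317,0.12],[-0.76,-0.317,0.12],[-0.76,-0.317,0.12]], rotation=[[0,0,0.805],[0,0,0.805],[0,0,0.805],[0,0,0.805],[0,0,0.805],[0,0,0.805]], grip=[0,0,0,0,0,0])

```text
time_s: 1.1
tcp_pos: [327.4, 152.1, 189.6]
orientation: [0.0, 0.511, 0.859, -0.001]
force: [-0.3, 0.6, -0.4]
grip_width: 1.002
grasp_force: 0.0
```

```bash
python3 -c "
from plan import *
s=readout.sense();print(s['time_s'],s['tcp_pos'],s['joint_positions'])
show(cur(),pose([533.6,-200,110],70.5),2)"
```

```text
1.1 [327.41118452 152.10304756 189.58316883] [ 2.08968915e-01  1.44033620e-02 -5.22877863e-01  1.03374122e+00
 -1.23001061e-03  1.28266405e+00]
d [-0.815  0.027  0.16 ] r [-0.     0.001  0.8  ] mm 207.9
d [-0.734  0.356  0.16 ] r [-0.     0.001  0.8  ] mm 207.9
```

Call:
move_arm(delta_pos=[[-0.815,0.027,0.1],[-0.815,0.027,0.1],[-0.815,0.027,0.1],[-0.815,0.027,0.1],[-0.815,0.027,0.1],[-0.815,0.027,0.1]], rotation=[[0,0,0.8],[0,0,0.8],[0,0,0.8],[0,0,0.8],[0,0,0.8],[0,0,0.8]], grip=[0,0,0,0,0,0])

```text
time_s: 1.6
tcp_pos: [432.3, -23.5, 164.4]
orientation: [0.001, 0.678, 0.735, -0.0]
force: [-1.2, 1.1, -0.2]
grip_width: 0.997
grasp_force: 0.0
```

Call:
move_arm(delta_pos=[[-0.734,0.356,0.2],[-0.734,0.356,0.2],[-0.734,0.356,0.2],[-0.734,0.356,0.2],[-0.734,0.356,0.2],[-0.734,0.356,0.2],[-0.734,0.356,0.2]], rotation=[[0,0,0.8],[0,0,0.8],[0,0,0.8],[0,0,0.8],[0,0,0.8],[0,0,0.8],[0,0,0.8]], grip=[0,0,0,0,0,0,0])

```text
time_s: 2.18
tcp_pos: [533.8, -195.4, 113.9]
orientation: [-0.001, 0.815, 0.579, -0.0]
force: [-0.9, 0.5, -0.5]
grip_width: 1.0
grasp_force: 0.0
```

```bash
python3 -c "
from plan import *
s=readout.sense();print(s['time_s'],s['tcp_pos'],s['joint_positions'])
show(cur(),pose([533.6,-200,24],70.5),1)"
```

```text
2.1833 [ 533.78722146 -195.38582775  113.8981384 ] [-4.94234902e-01  4.11605834e-01 -2.06247332e-01  9.54856325e-01
  7.48801673e-06  1.41291507e+00]
d [-0.018  0.006  0.36 ] r [-0.004 -0.001  0.008] mm 90.0
```

Call:
move_arm(delta_pos=[[0,0,0.12],[0,0,0.24],[0,0,0.3],[0,0,0.3],[0,0,0.3]], rotation=[[0,0,0],[0,0,0],[0,0,0],[0,0,0],[0,0,0]], grip=[0,0,0,0,0])

```text
time_s: 2.6
tcp_pos: [533.0, -193.0, 40.6]
orientation: [-0.001, 0.815, 0.58, -0.0]
force: [-0.1, -0.1, 0.8]
grip_width: 1.005
grasp_force: 0.0
```

```bash
python3 -c "
from plan import *
s=readout.sense();print(s['time_s'],s['tcp_pos'],s['force'])
show(cur(),pose([533.6,-200,24],70.5),1)"
```

```text
2.6 [ 532.96230005 -193.03180564   40.57744988] [-0.12334037 -0.07926772  0.78949596]
d [-0.026  0.012  0.066] r [-0.002 -0.001  0.013] mm 18.0
```

Call:
move_arm(delta_pos=[[-0.026,0.012,0.03],[-0.026,0.012,0.066],[-0.026,0.012,0.066],[-0.026,0.012,0.066],[-0.026,0.012,0.066],[-0.026,0.012,0.066],[-0.026,0.012,0.066],[-0.026,0.012,0.066]], rotation=[[0,0,0.013],[0,0,0.013],[0,0,0.013],[0,0,0.013],[0,0,0.013],[0,0,0.013],[0,0,0.013],[0,0,0.013]], grip=[0,0,60,150,255,255,255,255], newtons=80)

```text
time_s: 3.27
tcp_pos: [534.4, -201.4, 24.4]
orientation: [0.0, 0.817, 0.577, 0.0]
force: [-1.2, 0.1, 6.3]
grip_width: 0.504
grasp_force: 81.7
```

Call:
move_arm(delta_pos=[[0,0,0],[0,0,0],[0,0,0],[0,0,0]], rotation=[[0,0,0],[0,0,0],[0,0,0],[0,0,0]], grip=[255,255,255,255])

```text
time_s: 3.6
tcp_pos: [534.4, -201.5, 24.4]
orientation: [0.0, 0.817, 0.577, 0.0]
force: [-0.9, -0.1, 5.2]
grip_width: 0.508
grasp_force: 81.7
```

```bash
python3 -c "
from plan import *
s=readout.sense();print(s['time_s'],s['tcp_pos'],s['force'],s['grip_width'],s['grasp_force'])
c=cur();up=(c[0]+[0,0,130],c[1])
show(c,up);show(up,dock(-35,160,0),2);show(dock(-35,160,0),dock(-35,160,32),2)"
```

```text
3.6 [ 534.42583079 -201.47006259   24.3571031 ] [-0.93496086 -0.05722283  5.24493245] 0.5078753890818071 81.68771624565125
d [-0.    0.   -0.52] r [0. 0. 0.] mm 130.0
d [ 0.412 -0.199 -0.012] r [ 0.001  0.    -0.056] mm 114.4
d [ 0.418 -0.187 -0.011] r [ 0.001  0.    -0.056] mm 114.4
d [0. 0. 0.] r [ 0.    -0.533  0.   ] mm 0.0
d [0. 0. 0.] r [ 0.    -0.533  0.   ] mm 0.0
```

Call:
move_arm(delta_pos=[[0,0,-0.08],[0,0,-0.2],[0,0,-0.35],[0,0,-0.5],[0,0,-0.54]], rotation=[[0,0,0],[0,0,0],[0,0,0],[0,0,0],[0,0,0]], grip=[255,255,255,255,255])

```text
time_s: 4.02
tcp_pos: [535.6, -202.1, 164.1]
orientation: [0.003, 0.817, 0.577, 0.001]
force: [0.1, -0.4, -1.7]
grip_width: 0.507
grasp_force: 81.9
```

Call:
move_arm(delta_pos=[[0.12,-0.06,0],[0.24,-0.12,0],[0.36,-0.18,0],[0.48,-0.23,0],[0.6,-0.29,0],[0.72,-0.34,0],[0.83,-0.39,0],[0.83,-0.39,0]], rotation=[[0,0,-0.02],[0,0,-0.04],[0,0,-0.06],[0,0,-0.08],[0,0,-0.1],[0,0,-0.11],[0,0,-0.11],[0,0,-0.11]], grip=[255,255,255,255,255,255,255,255])

```text
time_s: 4.68
tcp_pos: [510.7, 31.0, 158.5]
orientation: [-0.001, 0.799, 0.601, 0.0]
force: [-0.3, -0.1, -0.8]
grip_width: 0.5
grasp_force: 82.0
```

Call:
move_arm(delta_pos=[[0,0,0],[0,0,0],[0,0,0],[0,0,0],[0,0,0],[0,0,0],[0,0,0],[0,0,0]], rotation=[[0,-0.15,0],[0,-0.3,0],[0,-0.45,0],[0,-0.6,0],[0,-0.75,0],[0,-0.9,0],[0,-1,0],[0,-1,0]], grip=[255,255,255,255,255,255,255,255])

```text
time_s: 5.35
tcp_pos: [511.7, 27.7, 157.3]
orientation: [0.155, 0.772, 0.58, -0.209]
force: [-1.3, -0.3, -2.4]
grip_width: 0.502
grasp_force: 81.9
```

Run:
```python
from plan import *
from cell import viewer
from h import *
s=readout.sense();print(s['time_s'],s['tcp_pos'],s['joint_positions'],s['grip_width'])
show(cur(),dock(-35,160,32))
d=viewer.read_camera("side");pickle.dump(d,open("side1.pkl","wb"))
cv2.imwrite("pics/side1.png",cv2.resize(d["image"][150:330,200:440,::-1],None,fx=3,fy=3))
t=viewer.read_camera("top");pickle.dump(t,open("top1.pkl","wb"))
```

```text
5.35 [511.70383332  27.66780278 157.31957442] [ 0.13427204  0.46184297 -0.10853654  1.23367817 -0.47669606  2.04364095] 0.5023531801220836
d [-0.013 -0.006 -0.005] r [-0.004 -0.061  0.003] mm 3.8
```

View pics/side1.png

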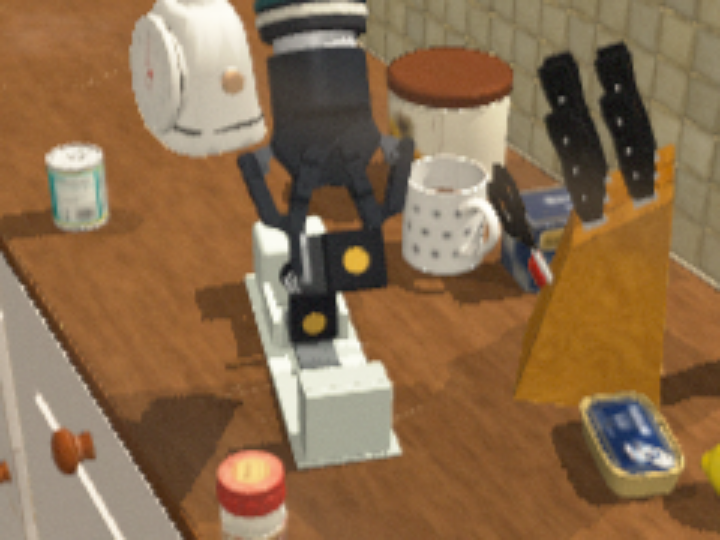

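Side view: the battery is held tilted. Its rear cap's gold dot is at about (355,260) in the crop, and the plate's gold dot is at about (313,322). I'll compare both with where I expect them.

Run:
```python
from plan import *
from h import *
d=pickle.load(open("side1.pkl","rb"));im=d["image"].astype(int)
g=((im[...,0]-im[...,2]>70)&(im[...,1]>110)).astype(np.uint8)
n,l,s,c=cv2.connectedComponentsWithStats(g[225:270,290:335])
dots=[c[i]+[290,225] for i in range(1,n) if s[i,4]>8];print(dots,s[1:,4])
p,q=cur();M=q.as_matrix();x,y,z=M.T
pr=p+2*z-75*x                       # rear end centre if centred in grip
u=np.array([np.cos(np.radians(YAW)),np.sin(np.radians(YAW)),0])
pf=np.r_[(S+65*u)[:2],41]
print("pred rear",proj(d,pr),"plate",proj(d,pf))
for nm,P,e in(("rear",pr,(x,y,z)),("plate",pf,(u,np.array([u[1],-u[0],0]),[0,0,-1.]))):
    print(nm,[np.round(proj(d,P+10*np.array(k))-proj(d,P),2) for k in e])
```

```text
[array([318.29310345, 236.34482759]), array([304.4137931 , 257.20689655])] [58 29  1]
pred rear [[318.04538023 235.83536798]] plate [[303.83314656 255.67801748]]
rear [array([[-0.86,  0.02]]), array([[ 4.62, -0.5 ]]), array([[0.5 , 4.71]])]
plate [array([[-0.71, -2.03]]), array([[ 3.79, -0.44]]), array([[0.06, 3.24]])]
```

```bash
cat >> plan.py <<'E'
def bat(Cx,Cz,t,y=-1,off=2.5):
    r=np.radians(t);return dock(Cx+off*np.sin(r),Cz+off*np.cos(r),t,y)
E
python3 - <<'E'
from plan import *
A=bat(-14,120,32);B=bat(-14,84,32);C=bat(-5,80,32)
show(cur(),A);show(A,B);show(B,C)
E
```

```text
d [ 0.143 -0.004  0.084] r [-0.002 -0.07  -0.   ] mm 41.6
d [0.076 0.    0.122] r [0. 0. 0.] mm 36.0
d [ 0.039  0.    -0.006] r [0. 0. 0.] mm 9.8
```

Call:
move_arm(delta_pos=[[0.05,0,0.03],[0.1,0,0.06],[0.143,-0.004,0.084],[0.143,-0.004,0.084],[0.143,-0.004,0.084]], rotation=[[0,-0.03,0],[0,-0.07,0],[0,-0.07,0],[0,-0.07,0],[0,-0.07,0]], grip=[255,255,255,255,255])

```text
time_s: 5.87
tcp_pos: [516.3, 46.8, 122.3]
orientation: [0.165, 0.769, 0.577, -0.221]
force: [0.4, -0.0, -1.6]
grip_width: 0.503
grasp_force: 81.9
```

Run:
```python
from plan import *
B=bat(-14,84,32);C=bat(-5,80,32)
show(cur(),B);show(B,C)
```

```text
d [0.078 0.001 0.121] r [-0.003  0.003 -0.   ] mm 36.1
d [ 0.039  0.    -0.006] r [0. 0. 0.] mm 9.8
```

Call:
move_arm(delta_pos=[[0.02,0,0.03],[0.04,0,0.06],[0.06,0,0.09],[0.078,0,0.121],[0.078,0,0.121]], rotation=[[0,0,0],[0,0,0],[0,0,0],[0,0,0],[0,0,0]], grip=[255,255,255,255,255])

```text
time_s: 6.28
tcp_pos: [515.9, 46.9, 84.9]
orientation: [0.165, 0.769, 0.577, -0.222]
force: [-1.0, 0.0, -1.5]
grip_width: 0.506
grasp_force: 81.9
```

Call:
move_arm(delta_pos=[[0.01,0,-0.002],[0.02,0,-0.003],[0.03,0,-0.004],[0.039,0,-0.006],[0.039,0,-0.006]], rotation=[[0,0,0],[0,0,0],[0,0,0],[0,0,0],[0,0,0]], grip=[255,255,255,255,255])

```text
time_s: 6.7
tcp_pos: [519.5, 56.0, 83.0]
orientation: [0.166, 0.769, 0.577, -0.221]
force: [0.4, -4.5, 0.4]
grip_width: 0.508
grasp_force: 81.9
```

Run:
```python
from plan import *
from cell import viewer
from h import *
s=readout.sense();print(s['force'],s['grip_width'],s['grasp_force'],s['tcp_pos'])
D=bat(20,79,32);E=bat(44,78,32)
show(cur(),D);show(D,E)
d=viewer.read_camera("side");pickle.dump(d,open("side2.pkl","wb"))
cv2.imwrite("pics/side2.png",cv2.resize(d["image"][210:310,260:360,::-1],None,fx=5,fy=5))
```

```text
[ 0.36605054 -4.5241528   0.39236201] 0.5082285653653459 81.86686277389526 [519.47097727  56.0398013   82.9573909 ]
d [ 0.088 -0.001 -0.046] r [-0.     0.004 -0.002] mm 24.8
d [ 0.084 -0.    -0.047] r [0. 0. 0.] mm 24.0
```

View pics/side2.png

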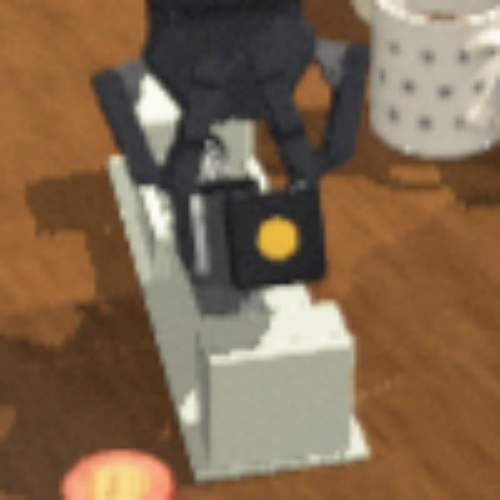

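The side view shows the battery clear above the lip, with its rear dot at (277,240) in the crop. About 4.5 N along the dock means it is touching the plate. I'll push on.

Call:
move_arm(delta_pos=[[0.015,0,-0.008],[0.03,0,-0.016],[0.045,0,-0.024],[0.06,0,-0.031],[0.075,0,-0.039],[0.088,0,-0.046],[0.1,0,-0.053],[0.1,0,-0.053]], rotation=[[0,0,0],[0,0,0],[0,0,0],[0,0,0],[0,0,0],[0,0,0],[0,0,0],[0,0,0]], grip=[255,255,255,255,255,255,255,255])

```text
time_s: 7.42
tcp_pos: [527.3, 83.5, 80.7]
orientation: [0.166, 0.769, 0.577, -0.221]
force: [-1.6, -5.0, 0.6]
grip_width: 0.505
grasp_force: 81.8
```

Run:
```python
from plan import *
s=readout.sense();print(s['force'],s['tcp_pos'],s['wrist_torque'])
E=bat(44,78,32);show(cur(),E)
```

```text
[-1.57474831 -4.96732749  0.60200677] [527.32949044  83.46717495  80.73430769] [-0.54989563  0.05025819  0.02233319]
d [ 0.07  -0.    -0.041] r [-0.001  0.004 -0.001] mm 20.2
```

Call:
move_arm(delta_pos=[[0.012,0,-0.007],[0.024,0,-0.014],[0.036,0,-0.021],[0.048,0,-0.028],[0.06,0,-0.035],[0.07,0,-0.041],[0.07,0,-0.041],[0.07,0,-0.041]], rotation=[[0,0,0],[0,0,0],[0,0,0],[0,0,0],[0,0,0],[0,0,0],[0,0,0],[0,0,0]], grip=[255,255,255,255,255,255,255,255])

```text
time_s: 8.08
tcp_pos: [532.8, 102.3, 80.2]
orientation: [0.166, 0.769, 0.577, -0.222]
force: [-1.9, -7.5, 1.9]
grip_width: 0.508
grasp_force: 81.8
```

Run:
```python
from plan import *
from cell import viewer
from h import *
s=readout.sense();print(s['force'],s['tcp_pos'],s['wrist_torque'])
d=viewer.read_camera("side");t=viewer.read_camera("top");pickle.dump((d,t),open("v3.pkl","wb"))
a=cv2.resize(d["image"][200:300,250:350,::-1],None,fx=4,fy=4);b=cv2.resize(t["image"][205:305,255:355+0,::-1],None,fx=4,fy=4)
cv2.imwrite("pics/v3.png",np.hstack([a,b]))
M=cur()[1].as_matrix();x,y,z=M.T;p=cur()[0]
pr=p+2.5*z-75*x;print("pred rear px",proj(d,pr),[np.round(proj(d,pr+10*e)-proj(d,pr),2) for e in(x,y,z)])
im=d["image"].astype(int);g=((im[...,0]-im[...,2]>70)&(im[...,1]>110)).astype(np.uint8)[210:280,280:340]
n,l,st,c=cv2.connectedComponentsWithStats(g);print([(c[i]+[280,210],st[i,4]) for i in range(1,n)])
q=[(44,78,32),(41.6,70,24),(41,58.5,16),(41.8,49,8),(44,38.5,0)]
P=[cur()]+[bat(*k) for k in q]
for i in range(5):show(P[i],P[i+1])
```

```text
[-1.87102194 -7.5272437   1.89700318] [532.77603568 102.32250937  80.23565129] [-0.8607535   0.11617504  0.00911535]
pred rear px [[310.45564965 247.19600343]] [array([[-0.69,  0.08]]), array([[ 4.17, -0.47]]), array([[0.48, 4.24]])]
[(array([286.5, 223. ]), np.int32(2)), (array([281., 241.]), np.int32(1)), (array([284., 240.]), np.int32(1)), (array([310.82978723, 247.42553191]), np.int32(47))]
d [ 0.002  0.    -0.001] r [-0.001  0.005 -0.001] mm 0.7
d [0.007 0.    0.032] r [-0.     0.267 -0.   ] mm 8.3
d [0.015 0.    0.043] r [0.    0.267 0.   ] mm 11.4
d [ 0.012 -0.     0.036] r [ 0.     0.267 -0.   ] mm 9.4
d [ 0.013 -0.     0.04 ] r [-0.     0.267 -0.   ] mm 10.6
```

View pics/v3.png

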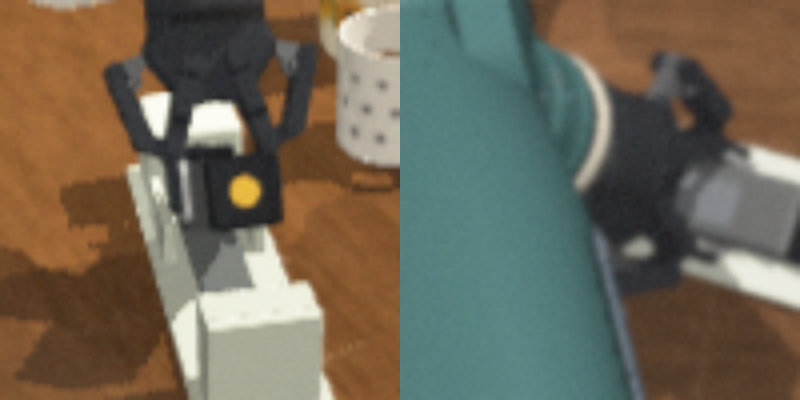

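Left view: the rear dot is at (245,190) in the crop, matching the prediction, so the stick hasn't slipped. About 7.7 N puts the plate at roughly 51 mm, and the rear end is past the lip. Now I'll lower the rear end.

Call:
move_arm(delta_pos=[[0.004,0,0.007],[0.006,0,0.015],[0.008,0,0.023],[0.009,0,0.031],[0.009,0,0.031]], rotation=[[0,0.07,0],[0,0.14,0],[0,0.21,0],[0,0.27,0],[0,0.27,0]], grip=[255,255,255,255,255])

```text
time_s: 8.6
tcp_pos: [531.4, 99.4, 72.1]
orientation: [0.124, 0.783, 0.587, -0.166]
force: [-1.2, -7.9, -5.0]
grip_width: 0.505
grasp_force: 82.3
```

Call:
move_arm(delta_pos=[[0.004,0,0.011],[0.008,0,0.022],[0.012,0,0.033],[0.015,0,0.043],[0.015,0,0.043]], rotation=[[0,0.07,0],[0,0.14,0],[0,0.21,0],[0,0.267,0],[0,0.267,0]], grip=[255,255,255,255,255])

```text
time_s: 9.02
tcp_pos: [531.2, 98.6, 60.9]
orientation: [0.083, 0.792, 0.594, -0.111]
force: [-3.4, -7.0, 1.2]
grip_width: 0.506
grasp_force: 83.2
```

Run:
```python
from plan import *
s=readout.sense();print(s['force'],s['tcp_pos'],s['wrist_torque'])
q=[(41.8,49,8),(44,39,0)]
P=[cur()]+[bat(*k) for k in q]
for i in range(2):show(P[i],P[i+1])
```

```text
[-3.35784949 -7.01355201  1.23135935] [531.23536366  98.62315745  60.94035407] [-0.88072133  0.53443795  0.02527831]
d [0.016 0.002 0.035] r [-0.002  0.265 -0.003] mm 9.6
d [ 0.013 -0.     0.038] r [-0.     0.267 -0.   ] mm 10.1
```

Call:
move_arm(delta_pos=[[0.004,0,0.009],[0.008,0,0.018],[0.012,0.001,0.027],[0.016,0.001,0.035],[0.016,0.001,0.035]], rotation=[[0,0.07,0],[0,0.14,0],[0,0.21,0],[0,0.267,0],[0,0.267,0]], grip=[255,255,255,255,255])

```text
time_s: 9.43
tcp_pos: [531.5, 99.8, 50.9]
orientation: [0.041, 0.798, 0.598, -0.056]
force: [-3.3, -8.1, -4.6]
grip_width: 0.506
grasp_force: 82.5
```

Run:
```python
from plan import *
from cell import viewer
from h import *
s=readout.sense();print(s['force'],s['tcp_pos'],s['wrist_torque'])
show(cur(),bat(44,39,0))
d=viewer.read_camera("side")
a=cv2.resize(d["image"][200:300,250:350,::-1],None,fx=5,fy=5);cv2.imwrite("pics/v4.png",a)
```

```text
[-3.3364766  -8.14283445 -4.55821902] [531.52792168  99.84231187  50.85673846] [-1.31832091  0.49145199  0.03858855]
d [0.013 0.002 0.036] r [-0.003  0.266 -0.004] mm 9.6
```

View pics/v4.png

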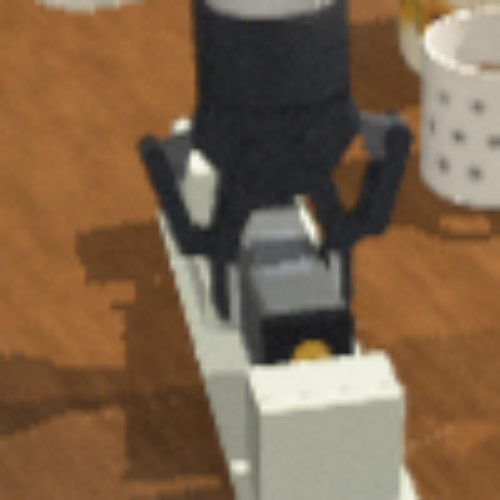

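The rear end is now behind the lip, with its dot at (310,350) in the crop half hidden by it, and it looks centred. Next I'll level it and ease it onto the rail.

Call:
move_arm(delta_pos=[[0.003,0,0.009],[0.006,0,0.018],[0.01,0,0.027],[0.013,0.001,0.036],[0.013,0.001,0.036],[0.013,0.001,0.036]], rotation=[[0,0.07,0],[0,0.14,0],[0,0.21,0],[0,0.266,0],[0,0.266,0],[0,0.266,0]], grip=[255,255,255,255,255,255])

```text
time_s: 9.98
tcp_pos: [532.3, 101.9, 41.6]
orientation: [-0.0, 0.8, 0.6, -0.001]
force: [-4.2, -6.7, -4.3]
grip_width: 0.506
grasp_force: 83.2
```

Run:
```python
from plan import *
s=readout.sense();print(s['force'],s['tcp_pos'],s['wrist_torque'])
show(cur(),bat(44,36,0));show(cur(),bat(0,36,0))
```

```text
[-4.19549883 -6.67380207 -4.32521069] [532.26764484 101.87264667  41.61883875] [-1.36518071  0.74768291  0.09776965]
d [-0.001  0.001  0.012] r [-0.004  0.003 -0.004] mm 3.1
d [-0.177  0.002  0.013] r [-0.004  0.003 -0.004] mm 44.3
```

Call:
move_arm(delta_pos=[[0,0,0.003],[0,0.001,0.006],[0,0.001,0.009],[0,0.001,0.011],[0,0.001,0.011]], rotation=[[0,0,0],[0,0,0],[0,0,0],[0,0,0],[0,0,0]], grip=[255,255,255,255,255])

```text
time_s: 10.4
tcp_pos: [533.3, 102.2, 39.3]
orientation: [0.0, 0.8, 0.6, -0.001]
force: [-3.9, -5.6, 0.5]
grip_width: 0.503
grasp_force: 83.3
```

Run:
```python
from plan import *
s=readout.sense();print(s['force'],s['tcp_pos'],s['wrist_torque'])
show(cur(),bat(0,36,0))
```

```text
[-3.89831276 -5.55883284  0.49943554] [533.26969906 102.17723259  39.2597595 ] [-1.21180089  0.51513867 -0.0876987 ]
d [-0.179 -0.002  0.003] r [-0.001  0.002 -0.003] mm 44.8
```

Call:
move_arm(delta_pos=[[-0.016,0,0],[-0.032,0,0],[-0.048,0,0],[-0.064,-0.001,0],[-0.08,-0.001,0],[-0.096,-0.001,0],[-0.112,-0.001,0],[-0.112,-0.001,0]], rotation=[[0,0,0],[0,0,0],[0,0,0],[0,0,0],[0,0,0],[0,0,0],[0,0,0],[0,0,0]], grip=[255,255,255,255,255,255,255,255])

```text
time_s: 11.07
tcp_pos: [525.2, 75.0, 39.3]
orientation: [0.0, 0.8, 0.6, -0.0]
force: [-1.9, -4.9, -1.2]
grip_width: 0.499
grasp_force: 83.1
```

Call:
move_arm(delta_pos=[[-0.01,0,0],[-0.02,0,0],[-0.03,0,0],[-0.04,0,0],[-0.05,0,0],[-0.056,0,0],[-0.056,0,0]], rotation=[[0,0,0],[0,0,0],[0,0,0],[0,0,0],[0,0,0],[0,0,0],[0,0,0]], grip=[255,255,255,255,255,255,255])

```text
time_s: 11.65
tcp_pos: [521.4, 61.9, 39.3]
orientation: [-0.0, 0.8, 0.6, -0.0]
force: [-1.7, -3.3, -2.0]
grip_width: 0.504
grasp_force: 83.1
```

Run:
```python
from plan import *
s=readout.sense();print(s['force'],s['tcp_pos'],s['wrist_torque'])
show(cur(),bat(0,36,0))
```

```text
[-1.69020051 -3.30206778 -2.0251687 ] [521.43528014  61.93381447  39.29725369] [-0.77590504  0.38814875  0.00859123]
d [-0.011 -0.002  0.003] r [-0.001  0.    -0.003] mm 3.0
```

Call:
move_arm(delta_pos=[[0,0,0.002],[0,0,0.004],[0,0,0.005],[-0.003,0,0.005],[-0.006,0,0.005],[-0.008,0,0.005],[-0.01,0,0.005],[-0.01,0,0.005]], rotation=[[0,0,0],[0,0,0],[0,0,0],[0,0,0],[0,0,0],[0,0,0],[0,0,0],[0,0,0]], grip=[255,255,255,255,255,255,255,255])

```text
time_s: 12.32
tcp_pos: [521.3, 60.5, 38.4]
orientation: [-0.0, 0.8, 0.6, 0.001]
force: [-1.3, 5.6, 5.2]
grip_width: 0.505
grasp_force: 83.8
```

Call:
move_arm(delta_pos=[[-0.003,0,0],[-0.004,0,0],[-0.006,0,0],[-0.006,0,0]], rotation=[[0,0,0],[0,0,0],[0,0,0],[0,0,0]], grip=[255,255,255,255])

```text
time_s: 12.65
tcp_pos: [521.3, 60.4, 38.4]
orientation: [-0.001, 0.8, 0.6, 0.002]
force: [1.8, 18.0, 2.2]
grip_width: 0.502
grasp_force: 83.6
```

About 18 N from the end wall says the stick is home, so I'll release gently.

Call:
move_arm(delta_pos=[[0,0,0],[0,0,0]], rotation=[[0,0,0],[0,0,0]], grip=[255,255], newtons=20)

```text
time_s: 12.82
tcp_pos: [521.3, 60.4, 38.4]
orientation: [-0.001, 0.8, 0.6, 0.002]
force: [3.3, 18.6, 2.8]
grip_width: 0.505
grasp_force: 83.6
```

Call:
move_arm(delta_pos=[[0,0,0],[0,0,0],[0,0,0],[0,0,0],[0,0,0],[0,0,0],[0,0,0],[0,0,0]], rotation=[[0,0,0],[0,0,0],[0,0,0],[0,0,0],[0,0,0],[0,0,0],[0,0,0],[0,0,0]], grip=[120,110,100,80,60,30,10,0])

```text
time_s: 13.48
tcp_pos: [520.5, 58.3, 38.2]
orientation: [-0.0, 0.8, 0.6, -0.0]
force: [0.3, 1.3, 0.5]
grip_width: 0.998
grasp_force: 0.0
```

Call:
move_arm(delta_pos=[[0,0,-0.02],[0,0,-0.06],[0,0,-0.12],[0,0,-0.24],[0,0,-0.36],[0,0,-0.48],[0,0,-0.48]], rotation=[[0,0,0],[0,0,0],[0,0,0],[0,0,0],[0,0,0],[0,0,0],[0,0,0]], grip=[0,0,0,0,0,0,0])

```text
time_s: 14.07
tcp_pos: [522.6, 58.3, 163.6]
orientation: [0.002, 0.8, 0.6, 0.003]
force: [-0.2, 0.4, 0.9]
grip_width: 1.001
grasp_force: 0.0
```

Run:
```python
from plan import *
from cell import viewer
from h import *
s=readout.sense();print(s['force'],s['tcp_pos'],s['grip_width'])
d=viewer.read_camera("side")
a=cv2.resize(d["image"][210:310,260:360,::-1],None,fx=5,fy=5);cv2.imwrite("pics/v5.png",a)
```

```text
[-0.23637676  0.41571402  0.90077963] [522.58272548  58.2856397  163.57225175] 1.001391069234209
```

View pics/v5.png

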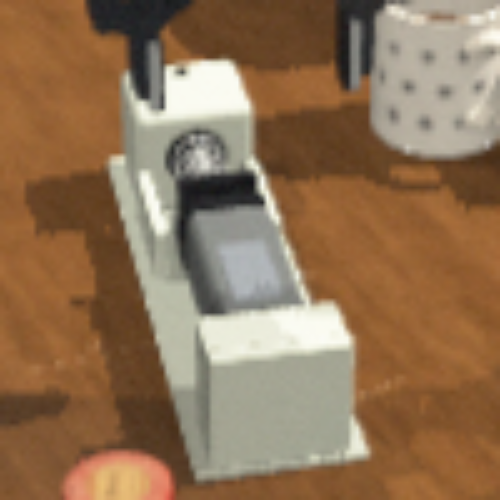

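The stick lies level under the lip with the plate bearing on its far end, near (215,190) in the crop. The gripper is clear of it.

```bash
python3 -c "
from cell import ticket
print(ticket.hand_in())"
```

```text
the job is handed in; nothing more can be done
None
```

The job is handed in: after release, the last picture showed the battery stick level under the lip with the spring plate against its far end, about 18 N of end-wall contact was felt before letting go, and no verdict was returned.

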